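Level the clipper-rack shelf and keep it pressed

TASK

Stand the toppled pocket spirit level upright on the middle of the small wooden shelf, lengthwise between the hinge and the foot, and let go of it. Only then turn the knob of the shelf's levelling foot to level the shelf, so that when you press down on top of the spirit level and the shelf sits fully down on its stops, the bubble is centred. Finish while still pressing on the spirit level like this (do not let go), and leave the trimmers, the comb and the tumbler alone.

Things in the scene. Friction and masses are not known exactly. Their poses are not given: they have to be found in the camera images.
- level: Pocket spirit level, aluminium block 60 mm long (its y), 28 wide (x), 36 high (z), 90 g; clear vial along y, open at top and sides. Origin: centre of its base; z out of its top. Starts toppled on a 60 x 36 side face on the counter right of the shelf (z level, roughly away from the robot; length roughly along world y). To stand z up.
- level_top (a point): Centre of the level's top face, 36 mm above its base; same axes as the level. Place to press.
- bubble (a joint): Bubble offset from the vial's centre, m along the level's +y; it goes to the higher end, 0.30 m per rad of slope (3 mm per 10 mrad), stops at +-12 mm, settles in about 1 s. Two black rings 16 mm apart mark the centre; the dark bubble is 14 mm long. Meaningful only while the level stands upright.
- shelf_mid (a point): Centre of the top face of the wooden board, 120 (x) by 200 (y) by 10 mm, top about 65 mm above the counter; x, y along the board, z out of its top. The hinge line runs along x, 120 mm towards -y and 15 mm below the top face; the levelling foot is at the +y end.
- shelf (a joint): Board's angle above its frame, rad: 0 = pressed fully down on the frame's rubber stops, 0.03 = lifted by its springs when not pressed. Seating it by pressing on the level at mid-board takes about 6 N (more nearer the hinge); 10 to 15 N is ample. The foot tilts the frame: board slope = frame slope + this angle.
- knob_grip (a point): On the axis of the foot's knob, at grip height, 13 mm under the top of its grip bar (42 mm long (x), 14 thick (y), 36 high, on a 42 mm round collar); turns with it, z along the axis. 150 mm from shelf_mid along the board's +y. Clockwise from above lowers the foot end, 25 mrad of slope per rad; 0.15 N m; stays where left. The foot starts too high: needs 0.65 to 1.35 rad clockwise.
- trimmer_grey: Grey hair trimmer lying on the counter, 150 x 40 x 32 mm, length along x, origin under its middle. Leave alone.
- trimmer_silver: Silver hair trimmer, the same shape. Leave alone.
- comb: Green comb lying on the counter, 160 x 32 x 6 mm, length along x, origin under its middle. Leave alone.
- tumbler: Glass tumbler standing on the counter, 72 mm across, 100 mm high, origin under its middle. Leave alone.
Things that resemble listed ones, but are neither listed nor needed, are in the scene too. Several things look just like the level: the one meant starts farthest to the robot's left.

How it is judged:
By the outcome, as a careful person would: the job done as asked, in the order asked, and still so for the second after the job is handed in, while the arm keeps its last pose, push and grip.
It also fails if it takes over 72 s, if anything falls off the work surface, if the arm or the gripper's body presses on something with over 40 N, if the wrist force passes 120 N, or if a joint passes its speed limit or range.

ROBOT

A 6-joint arm with a two-finger parallel gripper is mounted at the origin on the work surface. World frame = base frame: x ahead of the robot, y to its left, z up, the work surface at z = 0. Lengths are in mm, angles in rad, forces in N, time in s.
With the tool pointing down it reaches from about 300 to 875 mm from the base axis. Payload 6.4 kg.
Tool frame: the origin (TCP) lies between the finger pads; the fingertips stand ahead of it and the grasp point (between the pads) lies 3 mm ahead of it (arm.tcp_to_tips is the z of the fingertips in the tool frame, in mm); z points along the fingers, y is the line along which they close (so a half turn about z gives the same grasp; the last joint's range is limited). The gripper opens to 85 mm and grips with 20 to 120 N. Pads are 22 mm wide; open, the fingers measure 114 mm over their backs; the gripper's body (76 mm by 85 mm) begins 54 mm behind the grasp point. The pads swing forward as they close: fully open they stand 13 mm farther back than shut.
Start: joints at [1.033, 0.181, 1.607, -0, 1.354, -0.206], TCP at [187.292, 543.657, 253.288] pointing down, gripper open.
Joint ranges: [-2.99, 2.99], [-0.89, 2.07], [0.3, 2.58], [-1.14, 4.28], [0, 2.63], [-3.12, 3.12]. Speed limits (rad/s): [2.57, 2.57, 3.01, 3.14, 3.14, 3.14].

INTERFACE

Orientations are given as a unit quaternion [w, x, y, z].
In Python, from rig import arm gives the robot as it stands.
- The arm moves only by the tool arm_command, never from a script. Its arguments are lists of equal length, an entry for each row: "offset": the shift along the tool's x, y, z in m, a list of three; "delta_rot": the turn, a rotation vector about the tool's x, y, z in rad, a list of three; "gripper": the gripper's target within -1 to 1 (fully open at 1, half-way at 0, shut at -1). A call has 1 to 12 rows; each row is the pose to reach, as a shift and turn from the pose commanded when the call began, along the tool's axes at that moment; what a row does not reach only later rows make up. A row lasts 1/10 s, in which the tool goes at most 50 mm and 8.59 degrees, less where a joint would pass 70% of its speed; a pose out of reach is approached as far as the arm can. A call with a gripper value outside its range is refused whole. The fingers move at their own pace and stop on an object; "newtons" is the grip in N (left out, the last holds). Time passes only in rows, so rows that repeat a pose let the fingers close. It gives the time, the measured TCP pose, the force, the opening and the grip force at its end, in the units of the state.
- arm.get_state(): the state, without advancing time (a new reading comes with each control period).
- arm.read_camera(name): name is "side" or "top" or "wrist"; returns the picture (400x640x3 uint8, red, green, blue); there is no depth.
- arm.camera_model(name): a dict with "fx", "fy", "cx", "cy" (pixels), "view" (4x4, takes a point from world to camera coordinates); the wrist camera has in their place "hand_eye" (4x4, takes a point from camera to tool coordinates, whose origin is the TCP and whose axes are the flange's). Camera axes: x right, y up, looking along -z (the intrinsics and any distortion apply to the point x, -y, -z); pixel columns grow to the right and rows downward; lengths in mm; the calibration is good to about 2 mm. The wrist camera is an equidistant fisheye: a pixel r from the principal point sees the ray r / f radians off the axis. A picture is of the moment at which its call begins: read the wrist's pose just before it. camera_model takes no time and is no camera call.
- arm.close_job(): hands the job in; it is judged then, once.
Trained networks look in the newest picture that a camera, given by its name, has taken for a name from the list of things; names that differ only in an ending like _2 or _b are one class to them, and where a whole thing is asked for, a point or a joint stands for the part that bears it (a point fixed in the world has none). Each returns a list of dicts, best first, with "conf" (0 to 1); they miss things now and then, are a little off and sometimes report something else, mostly with a low value. They report only what shows in the picture. A call takes as long as a camera call. They do not tell look-alikes from the thing itself.
- arm.recognise(target, camera): "at" ([row, column] in pixels, amid what is visible of it).
- arm.trace(target, camera): "pixels" (400x640 bool, what is visible of it) and "at" ([row, column] in pixels, amid what is visible of it).
- arm.landmark_of(target, camera): "at" ([row, column] in pixels: a listed point, or the origin of a listed thing).
The state is a dict: "time": time; "q": joint angles; "dq": joint speeds; "joint_efforts": joint torques, N m; "tool_pos": TCP position; "orientation": TCP orientation; "contact_force": force on the tool from outside, world axes, zero at the start; "moment": the same for the moment, N m; "finger_gap": opening from 0.0 (shut) to 1.0 (fully open); "grasp_force": force on a finger pad.
Only numpy, scipy, OpenCV 4.12 (cv2) and the standard library are available. Lean on these libraries where they do the work, as an engineer would, in place of code of your own. Each camera call takes 0.05 s, during which the arm holds its last target. There are 200 camera calls.

## Working session

There is one attempt and no reset: what is moved stays moved. The work goes in short steps, Python scripts to look and compute and a tool call to move; the robot and the scene stay as the last step left them, time stands still between calls to the robot, and variables do not carry over. Pictures are saved under pics/ and viewed, at most 10 in all, crops included, and the job is handed in when it is done.

Besides the shell and the picture viewer there is one more tool, called as name(argument=value, ...), one argument or row to a line, values as JSON. arm_command: Moves the arm, as the interface text tells. Its arguments: {"type":"object","properties":{"offset":{"type":"array"},"delta_rot":{"type":"array"},"gripper":{"type":"array"},"newtons":{"type":"number"}},"required":["offset","delta_rot","gripper"]}

```bash
mkdir -p pics; ls; cat > h.py <<'E'
import numpy as np, cv2
from rig import arm
from scipy.spatial.transform import Rotation as R
def ray(cam,rc,st=None):
    m=arm.camera_model(cam); u=(rc[1]-m['cx'])/m['fx']; v=(rc[0]-m['cy'])/m['fy']
    if cam=='wrist':
        r=np.hypot(u,v); s=np.sin(r)/r if r>1e-9 else 1
        d=np.array([u*s,-v*s,-np.cos(r)])
        st=st or arm.get_state(); w,x,y,z=st['orientation']; Rt=R.from_quat([x,y,z,w]).as_matrix()
        H=np.array(m['hand_eye']); o=Rt@H[:3,3]+np.array(st['tool_pos']); return o,Rt@H[:3,:3]@d
    V=np.linalg.inv(np.array(m['view'])); return V[:3,3],V[:3,:3]@np.array([u,-v,-1])
def at_z(cam,rc,z,st=None):
    o,d=ray(cam,rc,st); return o+d*(z-o[2])/d[2]
def proj(cam,p,st=None):
    m=arm.camera_model(cam); p=np.append(np.array(p,float),1)
    if cam=='wrist':
        st=st or arm.get_state(); w,x,y,z=st['orientation']; T=np.eye(4);T[:3,:3]=R.from_quat([x,y,z,w]).as_matrix();T[:3,3]=st['tool_pos']
        c=(np.linalg.inv(T@np.array(m['hand_eye']))@p)[:3]; r=np.arctan2(np.hypot(c[0],c[1]),-c[2]); h=np.hypot(c[0],c[1])
        return np.array([m['cy']-m['fy']*r*c[1]/h, m['cx']+m['fx']*r*c[0]/h])
    c=(np.array(m['view'])@p)[:3]; return np.array([m['cy']+m['fy']*c[1]/c[2], m['cx']-m['fx']*c[0]/c[2]])
def tri(c1,p1,c2,p2,s1=None,s2=None):
    o1,d1=ray(c1,p1,s1);o2,d2=ray(c2,p2,s2);d1/=np.linalg.norm(d1);d2/=np.linalg.norm(d2)
    t=np.linalg.lstsq(np.c_[d1,-d2],o2-o1,rcond=None)[0]; a=o1+t[0]*d1;b=o2+t[1]*d2
    return (a+b)/2,np.linalg.norm(a-b)
def save(cam,name):
    im=arm.read_camera(cam); cv2.imwrite(f'pics/{name}.png',im[:,:,::-1]); return im
E
cat > a.py <<'E'
from h import *
np.set_printoptions(precision=1,suppress=True)
st=arm.get_state(); print(st['time'],st['tool_pos'],st['orientation'],arm.tcp_to_tips)
ims=[]
for c in ['top','side']:
    im=arm.read_camera(c); ims.append(im); m=arm.camera_model(c)
    print(c,m['fx'],m.get('dist'),[k for k in m],'cam at',np.linalg.inv(np.array(m['view']))[:3,3])
    for t in ['level','shelf_mid','knob_grip','tumbler','trimmer_grey','trimmer_silver','comb']:
        for d in arm.landmark_of(t,c)[:6]: 
            z=dict(level=14,shelf_mid=65,knob_grip=70).get(t,0)
            print(t,np.array(d['at']),round(d['conf'],2),at_z(c,d['at'],z))
    cv2.imwrite(f'pics/0{c}.png',im[:,:,::-1])
E
python3 a.py
```

```text
pics
0.0 [187.  543.2 252.4] [-0.   0.2  1.  -0. ] 22.0
top 400.0202002121339 None ['fx', 'fy', 'cx', 'cy', 'view'] cam at [ 470.4  -30.1 1063.6]
level [220.5 482.1] 0.92 [ 510.6 -438.2   14. ]
level [279.1 470.7] 0.72 [ 359.5 -406.3   14. ]
level [241.6 424.8] 0.56 [ 453.6 -289.4   14. ]
shelf_mid [205.5 291.9] 0.75 [538.9  54.   65. ]
knob_grip [204. 230.] 0.71 [540.  208.6  70. ]
tumbler [152.3 179.9] 0.6 [683.5 366.8   0. ]
trimmer_grey [248.9 189.2] 0.75 [423.8 330.    0. ]
trimmer_silver [157.4 395.4] 0.87 [ 676.9 -215.9    0. ]
trimmer_silver [205.5 294.1] 0.62 [543.5  53.6   0. ]
comb [251.8 295. ] 0.58 [420.9  48.6   0. ]
side 488.55763188780986 None ['fx', 'fy', 'cx', 'cy', 'view'] cam at [ -92.7 -863.  1212.4]
level [331.9 352.1] 0.85 [ 364.8 -406.9   14. ]
level [286.8 350.6] 0.79 [ 455.6 -297.1   14. ]
level [310.6 399.3] 0.72 [ 508.9 -440.6   14. ]
level [236.5 388.5] 0.72 [ 670.4 -232.4   14. ]
shelf_mid [192.  298.7] 0.69 [542.   61.8  65. ]
knob_grip [163.7 269.4] 0.47 [543.4 231.7  70. ]
tumbler [144. 282.] 0.6 [683.3 359.9   0. ]
trimmer_grey [176.3 227.6] 0.53 [428.2 339.6   0. ]
trimmer_grey [279.5 357.4] 0.34 [ 494.3 -284.1    0. ]
trimmer_silver [280.4 357.2] 0.65 [ 491.7 -286.1    0. ]
comb [225.6 273.8] 0.7 [423.2  43.9   0. ]
```

View pics/0top.png

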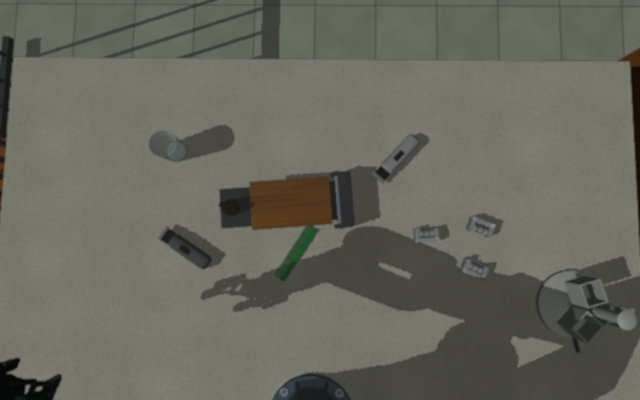

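View pics/0side.png

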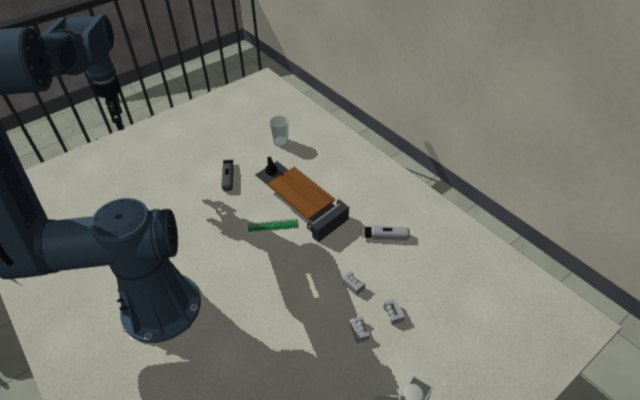

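Candidates for the level: top (235,427), (225,482) and (268,475). The leftmost for the robot (+y is image left) is (235,427), world about (455,-293). I'll check it in a close crop, along with the shelf.

```bash
cat > b.py <<'E'
from h import *
np.set_printoptions(precision=1,suppress=True)
a=cv2.imread('pics/0top.png'); b=cv2.imread('pics/0side.png')
A=cv2.resize(a[210:290,405:505],(500,400),interpolation=cv2.INTER_CUBIC); B=cv2.resize(b[262:346,335:385],(238,400),interpolation=cv2.INTER_CUBIC)
C=np.hstack([A,B]); C=cv2.convertScaleAbs(C,alpha=1.6); cv2.imwrite('pics/1crop.png',C)
print(tri('top',[241.6,424.8],'side',[286.8,350.6]),tri('top',[205.5,291.9],'side',[192,298.7]),tri('top',[204,230],'side',[163.7,269.4]))
for t,c in [('level','top'),('level','side'),('shelf_mid','top'),('knob_grip','top')]:
    arm.read_camera(c)
    for d in arm.trace(t,c)[:4]:
        p=d['pixels']; k=np.argwhere(p).astype(np.float32); 
        z={'level':20,'shelf_mid':65,'knob_grip':50}[t]
        w=np.array([at_z(c,x,z)[:2] for x in k],np.float32); r=cv2.minAreaRect(w); print(t,c,d['at'],round(d['conf'],2),len(k),r, cv2.boxPoints(r).tolist() if t=='shelf_mid' else '')
E
python3 b.py
```

```text
(array([ 455.9, -292.7,    7.7]), np.float64(5.912472952135056)) (array([537.5,  53.7,  74.5]), np.float64(1.8097843777611486)) (array([534.2, 205.9,  93.6]), np.float64(10.161959977220244))
level top [234.1, 423.6] 0.82 321 ((471.9949035644531, -291.0029602050781), (33.51003646850586, 62.11711883544922), 0.9079344868659973) 
level top [271.5, 472.1] 0.82 343 ((386.94659423828125, -409.02252197265625), (66.02692413330078, 34.86653518676758), 65.3492660522461) 
level side [332.5, 357.7] 0.79 358 ((380.8733215332031, -415.19140625), (72.20056915283203, 42.44506072998047), 68.97492980957031) 
level side [311.8, 395.1] 0.79 339 ((491.6357421875, -434.6752624511719), (72.26351928710938, 42.91254806518555), 70.45317077636719) 
level side [280.7, 348.5] 0.55 296 ((468.3161315917969, -293.65008544921875), (47.74855422973633, 72.51712799072266), 0.10024339705705643) Traceback (most recent call last):
  File "b.py", line 12, in <module>
    w=np.array([at_z(c,x,z)[:2] for x in k],np.float32); r=cv2.minAreaRect(w); print(t,c,d['at'],round(d['conf'],2),len(k),r, cv2.boxPoints(r).tolist() if t=='shelf_mid' else '')
                ~~~~^^^^^^^
  File "h.py", line 13, in at_z
    o,d=ray(cam,rc,st); return o+d*(z-o[2])/d[2]
        ~~~^^^^^^^^^^^
  File "h.py", line 5, in ray
    m=arm.camera_model(cam); u=(rc[1]-m['cx'])/m['fx']; v=(rc[0]-m['cy'])/m['fy']
ValueError: time passes only in moves, steps and waits
```

View pics/1crop.png

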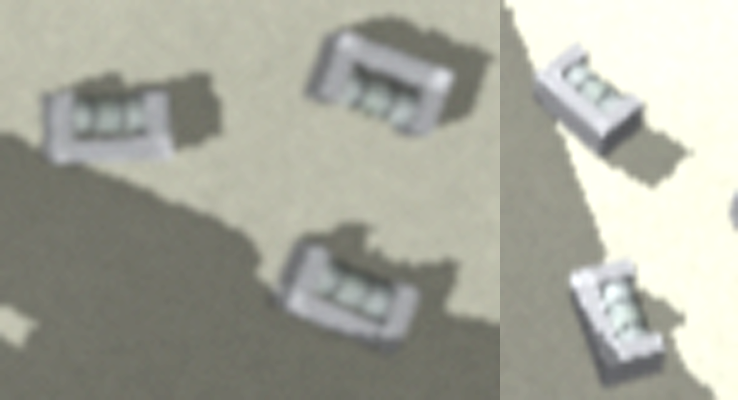

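Picture: the leftmost look-alike at top (235,427) lies with its base toward the robot and the open vial side toward +x, as described. It is about (473,-291) with its length along y. I'll hover over the shelf on the way and look with the wrist camera.

```bash
sed -i 's/^from rig import arm/from rig import arm\nimport functools\nCM=functools.lru_cache(None)(arm.camera_model)/; s/m=arm.camera_model(cam)/m=CM(cam)/' h.py
cat >> h.py <<'E'
def goto(p,psi=0.,pitch=0.,off=(0,0,0)):
    "p: world grasp point target (3 mm ahead of TCP)"
    st=arm.get_state(); w,x,y,z=st['orientation']; R0=R.from_quat([x,y,z,w])
    v=R.from_matrix(np.array([[-1,0,0],[0,1,0],[0,0,-1.]])); Rt=R.from_euler('z',psi)*R.from_euler('y',pitch)*v
    tcp=np.array(p,float)-3*Rt.as_matrix()[:,2]
    d=R0.inv().as_matrix()@(tcp-np.array(st['tool_pos']))/1000; r=(R0.inv()*Rt).as_rotvec()
    print('offset',np.round(d,4).tolist(),'rot',np.round(r,4).tolist(),'dist mm %.0f deg %.0f'%(np.linalg.norm(d)*1000,np.degrees(np.linalg.norm(r))),'t',st['time'],'TCP',np.round(st['tool_pos'],1))
E
python3 - <<'E'
from h import *
np.set_printoptions(precision=2,suppress=True)
print(np.array(CM('wrist')['hand_eye']),CM('wrist')['fx'],CM('wrist')['cx'],CM('wrist')['cy'])
goto([480,90,330])
arm.read_camera('top')
for t,z in [('shelf_mid',65),('knob_grip',60)]:
    for d in arm.trace(t,'top')[:2]:
        k=np.argwhere(d['pixels']).astype(np.float32)
        w=np.array([at_z('top',x,z)[:2] for x in k],np.float32); print(t,d['conf'],len(k),cv2.minAreaRect(w),cv2.boxPoints(cv2.minAreaRect(w)).tolist())
E
```

```text
[[  -0.      0.96    0.27   68.5 ]
 [   1.      0.      0.      1.36]
 [   0.      0.27   -0.96 -120.61]
 [   0.      0.      0.      1.  ]] 309.70691628693146 325.5551185189985 204.48377833670924
offset [-0.4245, -0.3336, -0.0797] rot [0.0, -0.0, -0.3318] dist mm 546 deg 19 t 1.1 TCP [187.3 543.7 253.3]
shelf_mid 0.57 3915 ((546.7644653320312, 59.01837158203125), (123.98088836669922, 206.4547576904297), 5.450541973114014) [[475.2491455078125, 155.89076232910156], [494.8594970703125, -49.630523681640625], [618.27978515625, -37.85401916503906], [598.66943359375, 167.66726684570312]]
shelf_mid 0.16 339 ((471.9080810546875, -278.5771484375), (32.06645965576172, 61.915462493896484), 0.9079312682151794) [[455.3863220214844, -247.8773651123047], [456.3674011230469, -309.7850646972656], [488.4298400878906, -309.27691650390625], [487.4487609863281, -247.36923217773438]]
```

```bash
python3 -c "
from h import *
goto([500,90,330],np.pi)"
```

```text
offset [-0.4434, -0.3271, -0.0797] rot [-0.0, 0.0, 2.8098] dist mm 557 deg 161 t 1.25 TCP [187.3 543.7 253.3]
```

arm_command(
  offset=[
    [-0.443, -0.327, -0.08],
    [-0.443, -0.327, -0.08],
    [-0.443, -0.327, -0.08],
    [-0.443, -0.327, -0.08],
    [-0.443, -0.327, -0.08],
    [-0.443, -0.327, -0.08],
    [-0.443, -0.327, -0.08],
    [-0.443, -0.327, -0.08],
    [-0.443, -0.327, -0.08],
    [-0.443, -0.327, -0.08],
    [-0.443, -0.327, -0.08],
    [-0.443, -0.327, -0.08],
  ],
  delta_rot=[
    [0, 0, 2.81],
    [0, 0, 2.81],
    [0, 0, 2.81],
    [0, 0, 2.81],
    [0, 0, 2.81],
    [0, 0, 2.81],
    [0, 0, 2.81],
    [0, 0, 2.81],
    [0, 0, 2.81],
    [0, 0, 2.81],
    [0, 0, 2.81],
    [0, 0, 2.81],
  ],
  gripper=[1, 1, 1, 1, 1, 1, 1, 1, 1, 1, 1, 1],
)

```text
time: 2.45
tool_pos: [502.4, 85.6, 334.2]
orientation: [0.001, 0.878, 0.479, 0.001]
contact_force: [-0.4, -0.0, -0.3]
finger_gap: 0.995
grasp_force: 0.0
```

```bash
cat > c.py <<'E'
from h import *
goto([500,90,330],np.pi)
st=arm.get_state(); print(st['q'])
im=save('wrist','2w'); cv2.imwrite('pics/2w.png',cv2.convertScaleAbs(im[:,:,::-1],alpha=1.5))
for t,z in [('shelf_mid',70),('knob_grip',75)]:
    for d in arm.landmark_of(t,'wrist')[:2]: print(t,d['conf'],d['at'],np.round(at_z('wrist',d['at'],z,st),1))
    for d in arm.trace(t,'wrist')[:2]:
        k=np.argwhere(d['pixels']).astype(np.float32)
        w=np.array([at_z('wrist',x,z,st)[:2] for x in k],np.float32); r=cv2.minAreaRect(w);print('trace',t,d['conf'],len(k),r,np.round(cv2.boxPoints(r)).tolist())
E
python3 c.py
```

```text
offset [0.0024, -0.0044, 0.0012] rot [0.0027, -0.0014, 0.9982] dist mm 5 deg 57 t 2.45 TCP [502.4  85.6 334.2]
[-6.35407224e-02 -2.81306883e-02  1.66703745e+00 -1.51179590e-03
  1.50017341e+00  5.09136831e-01]
shelf_mid 0.66 [173.7, 365.7] [546.9  59.3  70. ]
trace shelf_mid 0.94 13777 ((546.0794677734375, 59.70645523071289), (122.24683380126953, 198.91957092285156), 5.50469970703125) [[476.0, 153.0], [495.0, -45.0], [616.0, -33.0], [597.0, 165.0]]
knob_grip 0.9 [77.4, 286.6] [529.9 213.8  75. ]
trace knob_grip 0.68 913 ((534.4241943359375, 209.92263793945312), (44.97312545776367, 39.27220916748047), 42.60018539428711) [[505.0, 209.0], [531.0, 180.0], [564.0, 211.0], [538.0, 240.0]]
```

View pics/2w.png

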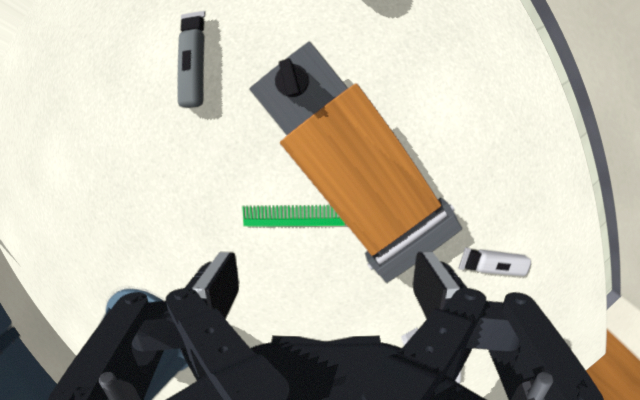

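Wrist picture: the board is centred near (165,365), the knob near (80,292) with its bar roughly along the board's x, and the comb lies beside the shelf, clear of my path. Shelf mid is about (546,59), yaw 0.096. Next is the pre-grasp over the level, tool pitched 30° back.

```bash
python3 -c "
from h import *
goto([521,-291,93],np.pi+.016,-np.pi/6)"
```

```text
offset [-0.3119, 0.2219, 0.2373] rot [0.2605, -0.4786, 0.9747] dist mm 450 deg 64 t 2.7 TCP [499.  91. 333.]
```

arm_command(
  offset=[
    [-0.312, 0.222, 0.12],
    [-0.312, 0.222, 0.12],
    [-0.312, 0.222, 0.12],
    [-0.312, 0.222, 0.12],
    [-0.312, 0.222, 0.12],
    [-0.312, 0.222, 0.12],
    [-0.312, 0.222, 0.12],
    [-0.312, 0.222, 0.237],
    [-0.312, 0.222, 0.237],
    [-0.312, 0.222, 0.237],
    [-0.312, 0.222, 0.237],
    [-0.312, 0.222, 0.237],
  ],
  delta_rot=[
    [0.26, -0.479, 0.975],
    [0.26, -0.479, 0.975],
    [0.26, -0.479, 0.975],
    [0.26, -0.479, 0.975],
    [0.26, -0.479, 0.975],
    [0.26, -0.479, 0.975],
    [0.26, -0.479, 0.975],
    [0.26, -0.479, 0.975],
    [0.26, -0.479, 0.975],
    [0.26, -0.479, 0.975],
    [0.26, -0.479, 0.975],
    [0.26, -0.479, 0.975],
  ],
  gripper=[1, 1, 1, 1, 1, 1, 1, 1, 1, 1, 1, 1],
)

```text
time: 3.9
tool_pos: [521.6, -290.6, 96.3]
orientation: [0.001, 0.966, 0.007, -0.259]
contact_force: [-0.2, 0.5, 1.0]
finger_gap: 1.0
grasp_force: 0.0
```

```bash
cat > d.py <<'E'
from h import *
st=arm.get_state(); print(np.round(st['q'],2))
im=arm.read_camera('wrist'); cv2.imwrite('pics/3w.png',cv2.convertScaleAbs(im[:,:,::-1],alpha=1.5))
for d in arm.landmark_of('level','wrist')[:3]: print(d['conf'],d['at'],np.round(at_z('wrist',d['at'],14,st),1))
for d in arm.trace('level','wrist')[:2]:
        k=np.argwhere(d['pixels']).astype(np.float32)
        w=np.array([at_z('wrist',x,28,st)[:2] for x in k],np.float32); r=cv2.minAreaRect(w);print('trace',d['conf'],len(k),r,np.round(cv2.boxPoints(r)).tolist())
print('expected corners px:')
for x in (455,491):
  for y in (-261,-321): print((x,y,28),np.round(proj('wrist',(x,y,28),st)))
goto([481,-291,24],np.pi+.016,-np.pi/6)
E
python3 d.py
```

```text
[-0.57  0.72  1.28 -0.28  1.59  1.05]
0.96 [181.5, 522.3] [ 512.7 -437.6   14. ]
0.91 [236.7, 324.7] [ 449.  -289.7   14. ]
trace 0.93 4368 ((483.875, -289.3165283203125), (60.603240966796875, 59.68661880493164), 2.01495099067688) [[453.0, -261.0], [455.0, -320.0], [515.0, -318.0], [513.0, -258.0]]
trace 0.83 592 ((415.71270751953125, -407.2037353515625), (88.54872131347656, 42.69612503051758), 68.67327117919922) [[380.0, -441.0], [419.0, -456.0], [452.0, -374.0], [412.0, -358.0]]
expected corners px:
(455, -261, 28) [246. 287.]
(455, -321, 28) [247. 366.]
(491, -261, 28) [214. 282.]
(491, -321, 28) [214. 372.]
offset [0.0006, -0.0016, 0.0837] rot [0.0019, -0.0047, -0.0037] dist mm 84 deg 0 t 4.05 TCP [ 523.5 -291.8   99.6]
```

View pics/3w.png

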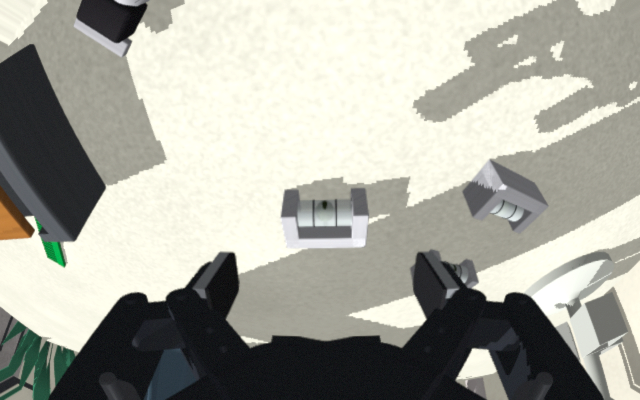

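Wrist picture: the level is centred between the fingers at (215,326), its base edge at row 246, as predicted. Closing in along the tool axis.

arm_command(
  offset=[
    [0, 0, 0.03],
    [0, 0, 0.05],
    [0, 0, 0.065],
    [0, 0, 0.073],
    [0, 0, 0.078],
    [0, 0, 0.078],
    [0, 0, 0.078],
    [0, 0, 0.078],
  ],
  delta_rot=[
    [0, 0, 0],
    [0, 0, 0],
    [0, 0, 0],
    [0, 0, 0],
    [0, 0, 0],
    [0, 0, 0],
    [0, 0, 0],
    [0, 0, 0],
  ],
  gripper=[1, 1, 1, 1, 1, 1, 1, 1],
)

```text
time: 4.85
tool_pos: [483.4, -293.0, 29.5]
orientation: [0.002, 0.966, 0.005, -0.258]
contact_force: [0.0, -0.3, 0.4]
finger_gap: 1.0
grasp_force: 0.0
```

```bash
python3 - <<'E'
from h import *
st=arm.get_state(); print(st['contact_force'])
goto([480,-290.5,24],np.pi+.025,-np.pi/6)
im=arm.read_camera('wrist'); goto([480,-290.5,24],np.pi+.025,-np.pi/6)
cv2.imwrite('pics/4w.png',cv2.convertScaleAbs(cv2.resize(im[170:400,180:480,::-1],(600,460)),alpha=1.7))
E
```

```text
[ 0.0351947  -0.27245328  0.43264036]
offset [-0.0002, -0.0025, 0.0034] rot [-0.005, -0.0018, -0.0126] dist mm 4 deg 1 t 4.85 TCP [ 483.4 -293.    29.5]
offset [-0.0001, -0.0025, 0.0032] rot [-0.0051, -0.0015, -0.0125] dist mm 4 deg 1 t 4.9 TCP [ 483.3 -292.9   29.3]
```

View pics/4w.png

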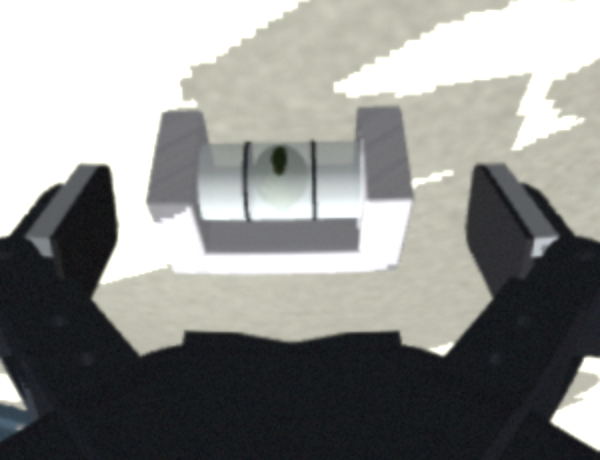

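Picture: the level sits between the pads, slightly left of centre, with its long side facing the camera. I'll correct by 2 mm, advance 4 mm and close.

arm_command(
  offset=[
    [0, -0.002, 0.004],
    [0, -0.002, 0.004],
    [0, -0.002, 0.004],
    [0, -0.002, 0.004],
    [0, -0.002, 0.004],
    [0, -0.002, 0.004],
    [0, -0.002, 0.004],
    [0, -0.002, 0.004],
    [0, -0.002, 0.004],
    [0, -0.002, 0.004],
    [0, -0.002, 0.004],
  ],
  delta_rot=[
    [0, 0, -0.01],
    [0, 0, -0.01],
    [0, 0, -0.01],
    [0, 0, -0.01],
    [0, 0, -0.01],
    [0, 0, -0.01],
    [0, 0, -0.01],
    [0, 0, -0.01],
    [0, 0, -0.01],
    [0, 0, -0.01],
    [0, 0, -0.01],
  ],
  gripper=[1, 1, 1, 0.2, 0.2, 0.2, 0.2, 0.2, 0.2, 0.2, 0.2],
  newtons=50,
)

```text
time: 6.0
tool_pos: [481.1, -290.9, 25.7]
orientation: [0.001, 0.966, 0.01, -0.258]
contact_force: [2.4, 0.7, 5.9]
finger_gap: 0.691
grasp_force: 55.2
```

```bash
python3 - <<'E'
from h import *
st=arm.get_state(); print(arm.tcp_to_tips, np.round(st['contact_force'],1),st['finger_gap'],st['grasp_force'])
im=arm.read_camera('wrist'); goto([480,-290.5,24],np.pi+.025,-np.pi/6)
cv2.imwrite('pics/5w.png',cv2.convertScaleAbs(cv2.resize(im[170:400,180:480,::-1],(600,460)),alpha=1.7))
E
```

```text
22.0 [2.4 0.7 5.9] 0.6912037694156566 55.20212531089783
offset [-0.0001, -0.0004, -0.001] rot [-0.0054, -0.0015, -0.0025] dist mm 1 deg 0 t 6.05 TCP [ 481.1 -290.9   25.7]
```

View pics/5w.png

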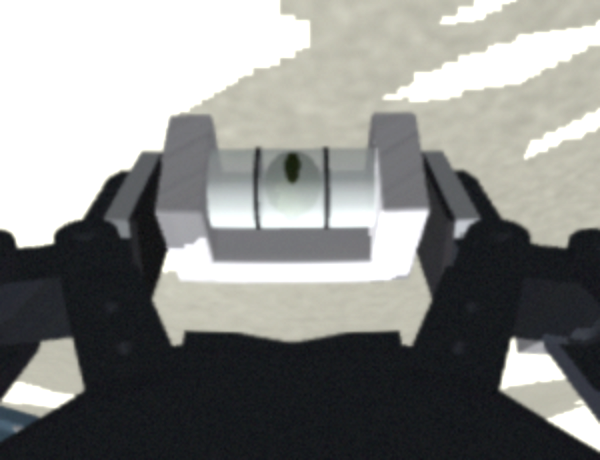

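Gripped: opening 58.7 mm, 55 N. Lifting, then turning upright over the shelf.

```bash
sed -i "s/def goto(p,psi=0.,pitch=0.,off=(0,0,0))/def goto(p,psi=0.,pitch=0.,roll=0.)/; s/R.from_euler('z',psi)\*/R.from_euler('z',psi)*R.from_euler('x',roll)*/" h.py; python3 - <<'E'
from h import *
goto([479.6,-290.9,223],np.pi+.025,-np.pi/6)
goto([537.5,58.6,190],np.pi+.096,np.pi/3,-.055)
E
```

```text
offset [-0.0997, -0.0007, -0.1733] rot [-0.0054, -0.0015, -0.0025] dist mm 200 deg 0 t 6.05 TCP [ 481.1 -290.9   25.7]
offset [-0.0293, -0.3485, -0.1731] rot [0.0771, 1.5659, -0.0664] dist mm 390 deg 90 t 6.05 TCP [ 481.1 -290.9   25.7]
```

arm_command(
  offset=[
    [-0.02, 0, -0.035],
    [-0.05, 0, -0.087],
    [-0.08, -0.001, -0.139],
    [-0.1, -0.001, -0.173],
    [-0.029, -0.348, -0.173],
    [-0.029, -0.348, -0.173],
    [-0.029, -0.348, -0.173],
    [-0.029, -0.348, -0.173],
    [-0.029, -0.348, -0.173],
    [-0.029, -0.348, -0.173],
    [-0.029, -0.348, -0.173],
    [-0.029, -0.348, -0.173],
  ],
  delta_rot=[
    [0, 0, 0],
    [0, 0, 0],
    [0, 0, 0],
    [0, 0, 0],
    [0.077, 1.566, -0.066],
    [0.077, 1.566, -0.066],
    [0.077, 1.566, -0.066],
    [0.077, 1.566, -0.066],
    [0.077, 1.566, -0.066],
    [0.077, 1.566, -0.066],
    [0.077, 1.566, -0.066],
    [0.077, 1.566, -0.066],
  ],
  gripper=[0.2, 0.2, 0.2, 0.2, 0.2, 0.2, 0.2, 0.2, 0.2, 0.2, 0.2, 0.2],
)

```text
time: 7.25
tool_pos: [532.7, 63.2, 189.8]
orientation: [-0.04, 0.943, 0.027, 0.33]
contact_force: [1.6, 1.7, -0.2]
finger_gap: 0.694
grasp_force: 54.4
```

```bash
python3 -c "
from h import *
goto([537.5,58.6,150],np.pi+.096,np.pi/3,-.055)"
```

```text
offset [-0.0223, 0.0073, 0.0307] rot [0.0126, 0.3699, -0.0149] dist mm 39 deg 21 t 7.25 TCP [532.7  63.2 189.8]
```

arm_command(
  offset=[
    [-0.011, 0.004, 0.015],
    [-0.022, 0.007, 0.031],
    [-0.022, 0.007, 0.031],
    [-0.022, 0.007, 0.031],
    [-0.022, 0.007, 0.031],
    [-0.022, 0.007, 0.031],
    [-0.022, 0.007, 0.031],
    [-0.022, 0.007, 0.031],
  ],
  delta_rot=[
    [0.013, 0.37, -0.015],
    [0.013, 0.37, -0.015],
    [0.013, 0.37, -0.015],
    [0.013, 0.37, -0.015],
    [0.013, 0.37, -0.015],
    [0.013, 0.37, -0.015],
    [0.013, 0.37, -0.015],
    [0.013, 0.37, -0.015],
  ],
  gripper=[0.2, 0.2, 0.2, 0.2, 0.2, 0.2, 0.2, 0.2],
)

```text
time: 8.05
tool_pos: [536.0, 53.0, 151.1]
orientation: [-0.045, 0.866, 0.026, 0.497]
contact_force: [0.2, -0.1, -1.0]
finger_gap: 0.688
grasp_force: 54.5
```

```bash
python3 - <<'E'
from h import *
goto([537.5,58.6,115],np.pi+.096,np.pi/3,-.055)
st=arm.get_state(); im=arm.read_camera('wrist')
for d in arm.trace('shelf_mid','wrist')[:1]: print('shelf',d['conf'],d['at'],d['pixels'].sum())
for t in ('level','level_top'):
  for d in arm.landmark_of(t,'wrist')[:1]: print(t,d['conf'],d['at'])
a=cv2.convertScaleAbs(im[:,:,::-1],alpha=1.4)
arm.read_camera('side'); s=arm.read_camera('side')
k=np.round(proj('side',(540,58,110))).astype(int); c=s[k[0]-45:k[0]+45,k[1]-45:k[1]+45,::-1]
c=cv2.convertScaleAbs(cv2.resize(c,(400,400),interpolation=cv2.INTER_CUBIC),alpha=1.4)
cv2.imwrite('pics/6.png',np.hstack([a[:,120:520],c])); goto([537.5,58.6,115],np.pi+.096,np.pi/3,-.055)
E
```

```text
offset [-0.0304, -0.0036, 0.017] rot [0.0068, 0.0035, -0.0011] dist mm 35 deg 0 t 8.05 TCP [536.   53.  151.1]
shelf 0.9 [328.9, 325.2] 7862
level 0.94 [289.2, 326.7]
level_top 0.83 [250.6, 327.9]
offset [-0.0329, -0.003, 0.0164] rot [0.0035, 0.0024, -0.0002] dist mm 37 deg 0 t 8.35 TCP [537.7  53.6 153. ]
```

View pics/6.png

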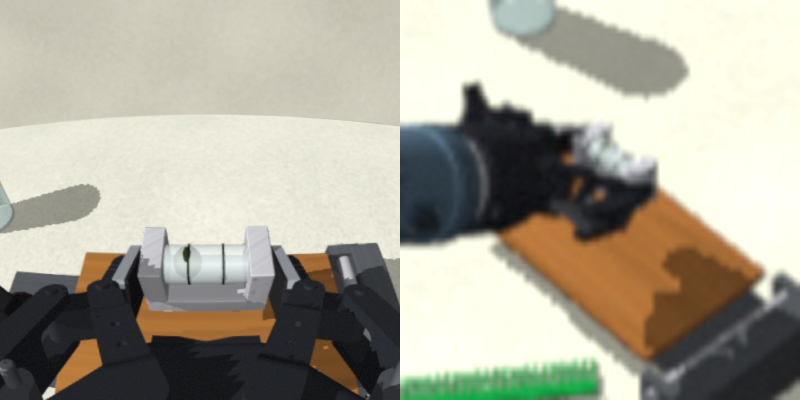

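Picture: the level is held upright above the board's middle, its vial along the board (wrist view, level at col 327, board centre at col 325). Now lowering gently.

arm_command(
  offset=[
    [-0.015, -0.003, 0.008],
    [-0.028, -0.003, 0.015],
    [-0.036, -0.003, 0.0185],
    [-0.041, -0.003, 0.021],
    [-0.043, -0.003, 0.0224],
    [-0.044, -0.003, 0.023],
    [-0.045, -0.003, 0.0235],
    [-0.046, -0.003, 0.024],
    [-0.046, -0.003, 0.024],
    [-0.046, -0.003, 0.024],
  ],
  delta_rot=[
    [0.003, 0.002, 0],
    [0.003, 0.002, 0],
    [0.003, 0.002, 0],
    [0.003, 0.002, 0],
    [0.003, 0.002, 0],
    [0.003, 0.002, 0],
    [0.003, 0.002, 0],
    [0.003, 0.002, 0],
    [0.003, 0.002, 0],
    [0.003, 0.002, 0],
  ],
  gripper=[0.2, 0.2, 0.2, 0.2, 0.2, 0.2, 0.2, 0.2, 0.2, 0.2],
)

```text
time: 9.35
tool_pos: [535.0, 58.8, 101.7]
orientation: [-0.047, 0.865, 0.027, 0.499]
contact_force: [0.2, 0.1, 0.9]
finger_gap: 0.689
grasp_force: 54.7
```

```bash
python3 - <<'E'
from h import *
goto([537.5,58.6,97.6],np.pi+.096,np.pi/3,-.055)
print(np.round(arm.get_state()['contact_force'],1))
st=arm.get_state();arm.read_camera('wrist')
d=arm.trace('level','wrist')[0]; k=np.argwhere(d['pixels']); m=k[:,0].max(); print('level lowest row',m,k[k[:,0]>m-3][:,1].min(),k[k[:,0]>m-3][:,1].max(), at_z('wrist',(m,325),72,st))
E
```

```text
offset [-0.0023, 0.0006, 0.0012] rot [0.0016, -0.0013, -0.0003] dist mm 3 deg 0 t 9.35 TCP [535.   58.8 101.7]
[0.2 0.1 0.9]
level lowest row 311 271 382 [534.03173805  61.64923649  72.        ]
```

arm_command(
  offset=[
    [-0.001, 0, 0.0005],
    [-0.0017, 0, 0.001],
    [-0.0026, 0, 0.0015],
    [-0.0026, 0, 0.0015],
    [-0.0026, 0, 0.0015],
    [-0.0026, 0, 0.0015],
  ],
  delta_rot=[
    [0, 0, 0],
    [0, 0, 0],
    [0, 0, 0],
    [0, 0, 0],
    [0, 0, 0],
    [0, 0, 0],
  ],
  gripper=[0.2, 0.2, 0.2, 0.2, 0.2, 0.2],
)

```text
time: 10.05
tool_pos: [534.8, 59.0, 98.3]
orientation: [-0.047, 0.865, 0.027, 0.498]
contact_force: [1.3, 1.6, 2.5]
finger_gap: 0.689
grasp_force: 54.5
```

arm_command(
  offset=[
    [-0.001, 0, 0.0005],
    [-0.0017, 0, 0.001],
    [-0.0017, 0, 0.001],
    [-0.0017, 0, 0.001],
  ],
  delta_rot=[
    [0, 0, 0],
    [0, 0, 0],
    [0, 0, 0],
    [0, 0, 0],
  ],
  gripper=[0.2, 0.2, 0.2, 0.2],
)

```text
time: 10.45
tool_pos: [534.9, 59.2, 97.2]
orientation: [-0.047, 0.865, 0.027, 0.499]
contact_force: [-8.4, 1.3, 15.7]
finger_gap: 0.695
grasp_force: 56.5
```

Contact is firm (15 N). Easing off about 1 mm, opening, then backing out along the tool axis.

arm_command(
  offset=[
    [0.0009, 0, -0.0005],
    [0.0009, 0, -0.0005],
    [0.0009, 0, -0.0005],
    [0.0009, 0, -0.0005],
    [0.0009, 0, -0.0005],
    [0.0009, 0, -0.0005],
    [0.0009, 0, -0.0005],
  ],
  delta_rot=[
    [0, 0, 0],
    [0, 0, 0],
    [0, 0, 0],
    [0, 0, 0],
    [0, 0, 0],
    [0, 0, 0],
    [0, 0, 0],
  ],
  gripper=[0.2, 0.2, 0.55, 0.6, 0.7, 0.8, 0.8],
  newtons=20,
)

```text
time: 11.15
tool_pos: [534.4, 59.0, 96.9]
orientation: [-0.047, 0.866, 0.027, 0.498]
contact_force: [0.7, -0.5, -0.6]
finger_gap: 0.9
grasp_force: 0.0
```

```bash
python3 - <<'E'
from h import *
print(np.round(arm.get_state()['contact_force'],1))
st=arm.get_state();im=arm.read_camera('wrist')
d=arm.trace('level','wrist')[0]; k=np.argwhere(d['pixels']); m=k[:,0].max(); print('level lowest row',m,k[k[:,0]>m-3][:,1].min(),k[k[:,0]>m-3][:,1].max(),'top',k[:,0].min(),d['at'])
cv2.imwrite('pics/7.png',cv2.convertScaleAbs(im[:,:,::-1],alpha=1.4))
E
```

```text
[ 0.7 -0.5 -0.6]
level lowest row 308 274 387 top 221 [267.4, 328.3]
```

arm_command(
  offset=[
    [0, 0, -0.015],
    [0, 0, -0.03],
    [0, 0, -0.06],
    [0, 0, -0.1],
    [0, 0, -0.1],
    [0, 0, -0.1],
    [0, 0, -0.1],
  ],
  delta_rot=[
    [0, 0, 0],
    [0, 0, 0],
    [0, 0, 0],
    [0, 0, 0],
    [0, 0, 0],
    [0, 0, 0],
    [0, 0, 0],
  ],
  gripper=[1, 1, 1, 1, 1, 1, 1],
)

```text
time: 11.95
tool_pos: [489.4, 51.9, 143.1]
orientation: [-0.048, 0.87, 0.028, 0.491]
contact_force: [-0.6, 0.4, 0.0]
finger_gap: 0.996
grasp_force: 0.0
```

```bash
python3 - <<'E'
from h import *
st=arm.get_state();im=arm.read_camera('wrist')
for t,z in (('level',70),('level_top',106),('shelf_mid',72)):
  for d in arm.landmark_of(t,'wrist')[:1]: print(t,d['conf'],d['at'],at_z('wrist',d['at'],z,st))
d=arm.trace('level','wrist')[0]; k=np.argwhere(d['pixels']); print(k.min(0),k.max(0))
print([np.round(proj('wrist',p,st)) for p in ((533,90,71),(533,29,69))])
goto([440,60,250],np.pi+.096,0)
goto([532,209,230],np.pi+.096,0)
E
```

```text
level 0.62 [261.0, 328.3] [546.88252275  60.48347497  70.        ]
level_top 0.72 [229.6, 328.2] [548.20590524  58.89526254 106.        ]
[213 281] [275 376]
[array([274., 286.]), array([280., 370.])]
offset [0.0684, -0.019, -0.0978] rot [-0.0506, -1.029, -0.03] dist mm 121 deg 59 t 12.2 TCP [489.5  51.8 143.1]
offset [0.0991, -0.1573, 0.0071] rot [-0.0506, -1.029, -0.03] dist mm 186 deg 59 t 12.2 TCP [489.5  51.8 143.1]
```

Level stands on the board at (547,60) – middle. On to hovering over the knob with the tool vertical.

arm_command(
  offset=[
    [0.03, -0.008, -0.05],
    [0.06, -0.016, -0.09],
    [0.068, -0.019, -0.098],
    [0.099, -0.157, 0.007],
    [0.099, -0.157, 0.007],
    [0.099, -0.157, 0.007],
    [0.099, -0.157, 0.007],
    [0.099, -0.157, 0.007],
    [0.099, -0.157, 0.007],
    [0.099, -0.157, 0.007],
    [0.099, -0.157, 0.007],
    [0.099, -0.157, 0.007],
  ],
  delta_rot=[
    [-0.05, -1.029, -0.03],
    [-0.05, -1.029, -0.03],
    [-0.05, -1.029, -0.03],
    [-0.05, -1.029, -0.03],
    [-0.05, -1.029, -0.03],
    [-0.05, -1.029, -0.03],
    [-0.05, -1.029, -0.03],
    [-0.05, -1.029, -0.03],
    [-0.05, -1.029, -0.03],
    [-0.05, -1.029, -0.03],
    [-0.05, -1.029, -0.03],
    [-0.05, -1.029, -0.03],
  ],
  gripper=[0, 0, 0, 0, 0, 0, 0, 0, 0, 0, 0, 0],
)

```text
time: 13.4
tool_pos: [532.6, 209.4, 234.9]
orientation: [-0.024, 0.996, 0.056, 0.066]
contact_force: [0.3, -0.4, -0.9]
finger_gap: 0.498
grasp_force: 0.0
```

```bash
cat > k.py <<'E'
from h import *
st=arm.get_state();im=arm.read_camera('wrist'); np.set_printoptions(precision=1,suppress=True)
print(st['q'])
L={}
for t in ('knob_grip','level_top','shelf_mid'):
  for d in arm.landmark_of(t,'wrist')[:1]: print(t,d['conf'],d['at'],[at_z('wrist',d['at'],z,st)[:2] for z in (60,75,90,106)])
for d in arm.trace('knob_grip','wrist')[:1]: k=np.argwhere(d['pixels']); print('trace',k.min(0),k.max(0),d['conf'],d['at'])
goto([532,209,230],np.pi+.096,0)
cv2.imwrite('pics/8.png',cv2.convertScaleAbs(im[:,:,::-1],alpha=1.5))
E
python3 k.py
```

```text
[0.1 0.1 1.7 0.  1.2 1.6]
knob_grip 0.92 [220.3, 333.8] [array([526.6, 208.5]), array([529.5, 208.7]), array([532.5, 208.8]), array([535.6, 209. ])]
level_top 0.64 [227.6, 497.2] [array([538.5,  28.9]), array([540.8,  37.9]), array([543.2,  46.9]), array([545.7,  56.5])]
trace [194 310] [241 360] 0.9 [215.9, 334.1]
offset [0.0009, -0.0004, -0.0006] rot [-0.0445, -0.1373, 0.0154] dist mm 1 deg 8 t 13.65 TCP [531.2 208.5 232.3]
```

View pics/8.png

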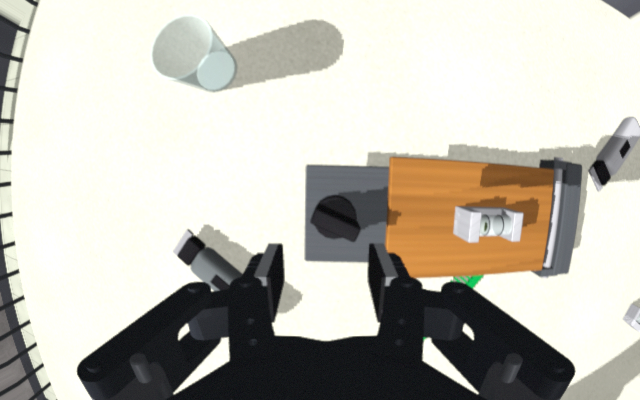

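Picture: the level stands mid-board at (222,488). The knob is at (218,334), its bar running diagonally from upper left to lower right. I'll get the bar angle numerically.

```bash
python3 - <<'E'
import cv2
im=cv2.cvtColor(cv2.imread('pics/8.png'),cv2.COLOR_BGR2GRAY)
for r in range(188,248,2): print(r,' '.join('%3d'%v for v in im[r,304:370:2]))
E
```

```text
188 251 134 109 108 109 109 108 108 109 108 109 109 108 109 109 107 107 109 107 109 105 105 108 105 109 107 107 107 108 109 107 106 106
190 252 136 109 109 109 109 110 107 108 108 108 105 107 107 107 107 107 105 105 106 105 105 105 104 101  99  98  94  99 106 106  99  81
192 252 135 111 110 110 110 110 109 109 109 108 109 108 109 108 107 107  98  90  88  81  83  79  78  75  71  69  68  81  91  89  73  66
194 254 136 109 113 111 110 110 110 109 109 110 107 106 105  96  87  86  75  68  67  68  69  69  66  68  68  69  68  68  70  69  66  69
196 254 136 111 111 111 111 111 112 111 109 101  79  58  45  34  26  28  28  34  45  59  68  68  68  68  69  68  68  67  68  69  69  69
198 253 129 112 111 111 112 112 111 109  88  58  36  36  37  40  40  43  37  33  27  30  50  66  69  70  68  70  68  70  71  69  71  68
200 254 128 109 109 109 110 110 105  69  40  39  43  44  39  37  33  35  32  32  31  28  23  38  62  67  68  68  68  68  69  68  69  69
202 246 130 113 112 111 111 109  83  39  38  41  40  37  29  33  30  33  33  34  33  35  28  22  39  66  71  68  69  67  68  69  69  66
204 247 130 
[... 2279 characters left out ...]
 109 109 109 109 109
238 217 118 111 112 111 111 111 111 111 110 109 103  97  85  73  68  78  86  90  97  83  60  51  49  50  46  66 108 111 111 112 112 109
240 212 118 111 111 112 110 110 111 110 110 111 109 111 110 109 107 111 109 110 110 110 105  87  62  51  51  95 109 111 109 110 111 110
242 213 118 111 111 111 111 110 110 111 111 110 110 111 111 111 111 110 111 111 111 111 110 110 107  98  99 111 111 112 110 110 111 109
244 211 119 113 111 113 112 113 113 112 112 112 112 112 112 111 112 113 111 111 112 112 111 111 111 111 111 111 110 111 109 111 111 103
246 211 117 111 110 110 111 108 110 110 110 110 109 111 109 109 110 110 110 109 111 110 110 110 109 110 111 111 110 110 109 110 108  99
```

```bash
python3 - <<'E'
from h import *
st=dict(tool_pos=[532.6,209.4,234.9],orientation=[-0.024,0.996,0.056,0.066])
for z in (80,90,100,110):
    a=at_z('wrist',(209.3,314.5),z,st);b=at_z('wrist',(229,358),z,st);c=at_z('wrist',(226.4,332.7),z,st);d=a-b
    print(z,np.hypot(*d[:2]),'angle from x',np.arctan2(d[1],d[0]),'centre',c)
goto([532,209,230],np.pi+.096,0)
print(arm.get_state()['orientation'])
E
```

```text
80 44.709585928211006 angle from x 1.2600829874945263 centre [524.72879559 209.14567694  80.        ]
90 43.13285726528084 angle from x 1.260082987494525 centre [526.88346813 209.22390224  90.        ]
100 41.55612860235067 angle from x 1.2600829874945236 centre [529.03814067 209.30212755 100.        ]
110 39.979399939420496 angle from x 1.260082987494525 centre [531.19281321 209.38035285 110.        ]
offset [0.0009, -0.0004, -0.0006] rot [-0.0445, -0.1373, 0.0154] dist mm 1 deg 8 t 13.65 TCP [531.2 208.5 232.3]
[-0.02549533  0.99585055  0.05552973  0.06743976]
```

```bash
python3 -c "
from h import *
goto([531,209,150],-1.88,0)"
```

```text
offset [-0.011, 0.0029, 0.0785] rot [0.0406, -0.1471, -1.1481] dist mm 79 deg 66 t 13.65 TCP [531.2 208.5 232.3]
```

arm_command(
  offset=[
    [-0.003, 0.001, 0.01],
    [-0.006, 0.002, 0.02],
    [-0.011, 0.003, 0.04],
    [-0.011, 0.003, 0.06],
    [-0.011, 0.003, 0.0785],
    [-0.011, 0.003, 0.0785],
    [-0.011, 0.003, 0.0785],
    [-0.011, 0.003, 0.0785],
    [-0.011, 0.003, 0.0785],
    [-0.011, 0.003, 0.0785],
    [-0.011, 0.003, 0.0785],
    [-0.011, 0.003, 0.0785],
  ],
  delta_rot=[
    [0.041, -0.147, -1.148],
    [0.041, -0.147, -1.148],
    [0.041, -0.147, -1.148],
    [0.041, -0.147, -1.148],
    [0.041, -0.147, -1.148],
    [0.041, -0.147, -1.148],
    [0.041, -0.147, -1.148],
    [0.041, -0.147, -1.148],
    [0.041, -0.147, -1.148],
    [0.041, -0.147, -1.148],
    [0.041, -0.147, -1.148],
    [0.041, -0.147, -1.148],
  ],
  gripper=[0, 0, 0, 0, 0, 0, 0, 0, 0, 0, 0, 0],
)

```text
time: 14.85
tool_pos: [531.9, 208.6, 154.9]
orientation: [0.001, 0.808, 0.589, 0.0]
contact_force: [-0.4, -0.0, 0.1]
finger_gap: 0.503
grasp_force: 0.0
```

```bash
cat > k2.py <<'E'
from h import *
st=arm.get_state();im=arm.read_camera('wrist'); np.set_printoptions(precision=1,suppress=True)
goto([531,209,90],-1.88,0)
for d in arm.landmark_of('knob_grip','wrist')[:1]: print(d['conf'],d['at'],[at_z('wrist',d['at'],z,st)[:2] for z in (80,90,100)])
print(proj('wrist',(531,209,90),st))
g=cv2.cvtColor(im,cv2.COLOR_RGB2GRAY); d=arm.trace('knob_grip','wrist')
if d:
  p=d[0]['pixels']; k=np.argwhere(p); a,b=k.min(0),k.max(0); print(a,b)
  for r in range(a[0]-2,b[0]+4,3): print(r,' '.join('%3d'%v for v in g[r,a[1]-3:b[1]+6:3]))
E
python3 k2.py
```

```text
offset [0.0, -0.0011, 0.0618] rot [0.0011, 0.0002, -0.0021] dist mm 62 deg 0 t 14.9 TCP [532.  208.6 154.8]
0.95 [237.2, 326.2] [array([530.3, 200.7]), array([531.5, 204.5]), array([532.7, 208.3])]
[231.2 323.2]
[189 296] [275 355]
187  81  75  73  74  73  73  73  73  73  73  73  77  75  74  72  74  73  73  72  70  70  72  71
190  74  74  73  74  75  71  74  71  55  43  30  23  34  46  60  72  74  72  73  71  71  71  73
193  74  73  74  74  75  70  51  22  20  20  20  18  19  16  16  20  65  72  73  70  69  70  71
196  74  75  72  72  62  32  21  24  23  20  20  18  18  17  17  17  15  39  72  72  71  70  71
199  75  74  74  72  25  22  31  27  19  18  18  17  19  19  16  25  21  10  41  73  70  70  71
202  76  75  74  41  25  31  31  29  20  21  19  19  21  19  16  18  27  25  14  60  71  70  71
205  75  76  59  24  32  29  29  30  19  18  21  16  18  20  19  14  17  25  24  12  68  70  71
208  74  75  27  29  31  30  29  28  19  21  19  20  20  21  19  14  17  16  23  20  35  54  68
211  73  74  31  30  31  30  29  24  25  26  24  24  23  23  21  17  18  18  16  23  20  45  68
214 
[... 1407 characters left out ...]
  46  46  46  44  45  45  46
259  76  76  73  77  74  75  75  69  29  28  26  24  23  25  20  30  45  46  45  46  47  46  46
262  76  74  75  74  75  75  75  70  28  26  25  24  22  21  22  32  45  47  44  46  45  46  46
265  75  75  74  73  76  74  74  71  27  25  26  26  25  24  21  31  44  45  45  44  46  45  45
268  76  76  74  75  73  75  76  70  19  17  25  24  26  24  22  60  60  47  46  45  45  45  46
271  73  75  76  74  73  76  75  72  16  17  18  16  23  22  21  60  73  48  46  45  46  45  46
274  74  75  75  74  74  74  75  75  24  20  21  18  22  24  25  67  73  67  45  46  45  45  45
277  74  74  75  76  75  72  76  75  74  74  72  72  73  74  73  73  73  74  54  46  44  40  37
```

The bar is aligned with the pads. Descending and gripping.

arm_command(
  offset=[
    [-0.002, 0, 0.025],
    [-0.002, 0, 0.045],
    [-0.002, 0, 0.055],
    [-0.002, 0, 0.06],
    [-0.002, 0, 0.06],
    [-0.002, 0, 0.06],
    [-0.002, 0, 0.06],
    [-0.002, 0, 0.06],
    [-0.002, 0, 0.06],
    [-0.002, 0, 0.06],
    [-0.002, 0, 0.06],
  ],
  delta_rot=[
    [0, 0, 0],
    [0, 0, 0],
    [0, 0, 0],
    [0, 0, 0],
    [0, 0, 0],
    [0, 0, 0],
    [0, 0, 0],
    [0, 0, 0],
    [0, 0, 0],
    [0, 0, 0],
    [0, 0, 0],
  ],
  gripper=[0, 0, 0, 0, 0, 0, -0.8, -0.8, -0.8, -0.8, -0.8],
  newtons=40,
)

```text
time: 16.1
tool_pos: [531.9, 207.5, 97.2]
orientation: [0.0, 0.808, 0.589, 0.001]
contact_force: [-4.8, 1.2, 11.4]
finger_gap: 0.157
grasp_force: 41.8
```

arm_command(
  offset=[
    [0, 0, -0.001],
    [0, 0, -0.001],
    [0, 0, -0.001],
    [0, 0, -0.001],
    [0, 0, -0.001],
    [0, 0, -0.001],
    [0, 0, -0.001],
    [0, 0, -0.001],
    [0, 0, -0.001],
    [0, 0, -0.001],
    [0, 0, -0.001],
    [0, 0, -0.001],
  ],
  delta_rot=[
    [0, 0, 0.1],
    [0, 0, 0.2],
    [0, 0, 0.3],
    [0, 0, 0.4],
    [0, 0, 0.5],
    [0, 0, 0.6],
    [0, 0, 0.7],
    [0, 0, 0.8],
    [0, 0, 0.9],
    [0, 0, 1.0],
    [0, 0, 1.0],
    [0, 0, 1.0],
  ],
  gripper=[-0.8, -0.8, -0.8, -0.8, -0.8, -0.8, -0.8, -0.8, -0.8, -0.8, -0.8, -0.8],
)

```text
time: 17.3
tool_pos: [531.3, 207.6, 91.2]
orientation: [-0.001, 0.992, 0.13, 0.0]
contact_force: [19.1, 9.0, -42.1]
finger_gap: 0.155
grasp_force: 39.3
```

Turned 1.0 rad. The foot sank with the knob and now pulls the tool down, so I'll ease down, release and lift clear.

arm_command(
  offset=[
    [0, 0, 0.002],
    [0, 0, 0.004],
    [0, 0, 0.004],
    [0, 0, 0.004],
    [0, 0, 0.004],
    [0, 0, 0.004],
    [0, 0, -0.02],
    [0, 0, -0.05],
    [0, 0, -0.08],
    [0, 0, -0.08],
    [0, 0, -0.08],
  ],
  delta_rot=[
    [0, 0, 0],
    [0, 0, 0],
    [0, 0, 0],
    [0, 0, 0],
    [0, 0, 0],
    [0, 0, 0],
    [0, 0, 0],
    [0, 0, 0],
    [0, 0, 0],
    [0, 0, 0],
    [0, 0, 0],
  ],
  gripper=[-0.8, -0.8, -0.8, 0, 0, 0, 0, 0, 0, 0, 0],
)

```text
time: 18.4
tool_pos: [532.1, 206.9, 176.9]
orientation: [0.0, 0.992, 0.13, 0.001]
contact_force: [-0.1, 0.9, -1.0]
finger_gap: 0.494
grasp_force: 0.0
```

```bash
python3 - <<'E'
from h import *
np.set_printoptions(precision=1,suppress=True)
st=arm.get_state();arm.read_camera('wrist');print(st['q'])
for t,zz in (('knob_grip',(80,90,100)),('level_top',(95,105)),('level',(60,70)),('shelf_mid',(68,))):
  for d in arm.landmark_of(t,'wrist')[:1]: print(t,d['conf'],d['at'],[at_z('wrist',d['at'],z,st)[:2] for z in zz])
goto([546,60,150],np.pi+.096,0); goto([546,60,150],np.pi/2+.096-2*np.pi,0);goto([546,60,150],-np.pi/2+.096,0)
E
```

```text
[ 0.2  0.2  1.7 -0.   1.2  1.5]
knob_grip 0.81 [220.3, 323.5] [array([528.3, 208.3]), array([531.5, 209.1]), array([534.8, 209.9])]
level_top 0.61 [341.3, 614.6] [array([ 457.4, -225.6]), array([ 464.4, -203.3])]
level 0.82 [354.4, 603.2] [array([ 406.7, -292.2]), array([ 414.8, -270.4])]
offset [-0.023, 0.1457, 0.0216] rot [0.0009, 0.0021, 0.1646] dist mm 149 deg 9 t 18.65 TCP [530.7 206.7 174.4]
offset [-0.023, 0.1457, 0.0216] rot [0.0024, 0.0009, 1.7354] dist mm 149 deg 99 t 18.65 TCP [530.7 206.7 174.4]
offset [-0.023, 0.1457, 0.0216] rot [-0.0009, 0.0023, -1.4062] dist mm 149 deg 81 t 18.65 TCP [530.7 206.7 174.4]
```

arm_command(
  offset=[
    [-0.006, 0.036, 0],
    [-0.012, 0.073, 0],
    [-0.017, 0.11, 0.006],
    [-0.023, 0.146, 0.011],
    [-0.023, 0.146, 0.011],
    [-0.023, 0.146, 0.011],
    [-0.023, 0.146, 0.011],
    [-0.023, 0.146, 0.011],
  ],
  delta_rot=[
    [0, 0, 0.08],
    [0, 0, 0.165],
    [0, 0, 0.165],
    [0, 0, 0.165],
    [0, 0, 0.165],
    [0, 0, 0.165],
    [0, 0, 0.165],
    [0, 0, 0.165],
  ],
  gripper=[0.05, 0.05, 0.05, 0.05, 0.05, 0.05, 0.05, 0.05],
)

```text
time: 19.45
tool_pos: [546.8, 61.0, 164.8]
orientation: [0.0, 0.999, 0.049, 0.0]
contact_force: [-0.1, 0.0, 0.3]
finger_gap: 0.521
grasp_force: 0.0
```

```bash
cat > p.py <<'E'
from h import *
np.set_printoptions(precision=1,suppress=True)
st=arm.get_state();im=arm.read_camera('wrist')
print('F',np.array(st['contact_force']),'t',st['time'],'TCP',np.array(st['tool_pos']))
for t,zz in (('level_top',(103,107)),('level',(68,)),('bubble',(95,))):
  for d in arm.landmark_of(t,'wrist')[:2]: print(t,d['conf'],d['at'],[at_z('wrist',d['at'],z,st)[:2] for z in zz])
d=arm.trace('level','wrist')
if d:
  k=np.argwhere(d[0]['pixels']); a,b=k.min(0),k.max(0); print('box',a,b)
goto([546,60,150],np.pi+.096,0)
cv2.imwrite('pics/p.png',im[:,:,::-1])
E
python3 p.py
```

```text
F [-0.1  0.   0.3] t 19.45 TCP [546.8  61.  164.8]
level_top 0.89 [274.8, 626.6] [array([ 518.8, -260.5]), array([ 520.9, -253.3])]
level_top 0.64 [234.8, 328.8] [array([545.3,  59.9]), array([546.9,  60.1])]
level 0.66 [331.2, 597.0] [array([ 416.2, -312. ])]
level 0.6 [214.9, 325.3] [array([547.1,  62.3])]Traceback (most recent call last):
  File "p.py", line 6, in <module>
    for d in arm.landmark_of(t,'wrist')[:2]: print(t,d['conf'],d['at'],[at_z('wrist',d['at'],z,st)[:2] for z in zz])
             ~~~~~~~~~~~~~~~^^^^^^^^^^^
ValueError: it knows: comb, knob_grip, level, level_top, shelf_mid, trimmer_grey, trimmer_silver, tumbler
```

Level top (546,60) is directly under the tool (546.8,61). Lowering the two fingertips onto its end uprights.

arm_command(
  offset=[
    [0, 0, 0.012],
    [0, 0, 0.022],
    [0, 0, 0.028],
    [0, 0, 0.032],
    [0, 0, 0.034],
    [0, 0, 0.034],
    [0, 0, 0.034],
  ],
  delta_rot=[
    [0, 0, 0],
    [0, 0, 0],
    [0, 0, 0],
    [0, 0, 0],
    [0, 0, 0],
    [0, 0, 0],
    [0, 0, 0],
  ],
  gripper=[0.05, 0.05, 0.05, 0.05, 0.05, 0.05, 0.05],
)

```text
time: 20.3
tool_pos: [547.2, 59.8, 131.1]
orientation: [0.0, 0.999, 0.048, 0.0]
contact_force: [0.9, 0.4, 0.5]
finger_gap: 0.526
grasp_force: 0.0
```

arm_command(
  offset=[
    [0, 0, 0.001],
    [0, 0, 0.002],
    [0, 0, 0.003],
    [0, 0, 0.003],
    [0, 0, 0.003],
  ],
  delta_rot=[
    [0, 0, 0],
    [0, 0, 0],
    [0, 0, 0],
    [0, 0, 0],
    [0, 0, 0],
  ],
  gripper=[0.05, 0.05, 0.05, 0.05, 0.05],
)

```text
time: 20.8
tool_pos: [546.9, 59.9, 127.8]
orientation: [0.0, 0.999, 0.048, 0.0]
contact_force: [-0.3, -0.3, 0.5]
finger_gap: 0.524
grasp_force: 0.0
```

arm_command(
  offset=[
    [0, 0, 0.001],
    [0, 0, 0.002],
    [0, 0, 0.003],
    [0, 0, 0.003],
    [0, 0, 0.003],
  ],
  delta_rot=[
    [0, 0, 0],
    [0, 0, 0],
    [0, 0, 0],
    [0, 0, 0],
    [0, 0, 0],
  ],
  gripper=[0.05, 0.05, 0.05, 0.05, 0.05],
)

```text
time: 21.3
tool_pos: [547.0, 60.1, 125.1]
orientation: [0.0, 0.999, 0.048, 0.0]
contact_force: [-1.8, 2.6, 2.0]
finger_gap: 0.524
grasp_force: 1.4
```

arm_command(
  offset=[
    [0, 0, 0.001],
    [0, 0, 0.002],
    [0, 0, 0.002],
    [0, 0, 0.002],
  ],
  delta_rot=[
    [0, 0, 0],
    [0, 0, 0],
    [0, 0, 0],
    [0, 0, 0],
  ],
  gripper=[0.05, 0.05, 0.05, 0.05],
)

```text
time: 21.7
tool_pos: [547.2, 60.0, 123.0]
orientation: [0.0, 0.999, 0.048, 0.0]
contact_force: [0.1, 3.1, 2.9]
finger_gap: 0.528
grasp_force: 1.9
```

arm_command(
  offset=[
    [0, 0, 0.001],
    [0, 0, 0.0015],
    [0, 0, 0.0015],
    [0, 0, 0.0015],
  ],
  delta_rot=[
    [0, 0, 0],
    [0, 0, 0],
    [0, 0, 0],
    [0, 0, 0],
  ],
  gripper=[0.05, 0.05, 0.05, 0.05],
)

```text
time: 22.1
tool_pos: [547.1, 60.0, 121.5]
orientation: [0.0, 0.999, 0.048, 0.0]
contact_force: [1.2, 4.4, 5.0]
finger_gap: 0.528
grasp_force: 2.5
```

arm_command(
  offset=[
    [0, 0, 0.001],
    [0, 0, 0.001],
    [0, 0, 0.001],
    [0, 0, 0.001],
  ],
  delta_rot=[
    [0, 0, 0],
    [0, 0, 0],
    [0, 0, 0],
    [0, 0, 0],
  ],
  gripper=[0.05, 0.05, 0.05, 0.05],
)

```text
time: 22.5
tool_pos: [547.2, 60.0, 121.2]
orientation: [0.0, 0.999, 0.048, 0.001]
contact_force: [-1.8, 4.3, 10.7]
finger_gap: 0.53
grasp_force: 5.1
```

arm_command(
  offset=[
    [0, 0, 0.0004],
    [0, 0, 0.0004],
    [0, 0, 0.0004],
    [0, 0, 0.0004],
    [0, 0, 0.0004],
    [0, 0, 0.0004],
    [0, 0, 0.0004],
    [0, 0, 0.0004],
    [0, 0, 0.0004],
    [0, 0, 0.0004],
    [0, 0, 0.0004],
    [0, 0, 0.0004],
  ],
  delta_rot=[
    [0, 0, 0],
    [0, 0, 0],
    [0, 0, 0],
    [0, 0, 0],
    [0, 0, 0],
    [0, 0, 0],
    [0, 0, 0],
    [0, 0, 0],
    [0, 0, 0],
    [0, 0, 0],
    [0, 0, 0],
    [0, 0, 0],
  ],
  gripper=[0.05, 0.05, 0.05, 0.05, 0.05, 0.05, 0.05, 0.05, 0.05, 0.05, 0.05, 0.05],
)

```text
time: 23.7
tool_pos: [547.2, 60.0, 121.1]
orientation: [0.0, 0.999, 0.048, 0.001]
contact_force: [-4.0, 4.4, 13.0]
finger_gap: 0.521
grasp_force: 6.2
```

```bash
cat > p.py <<'E'
from h import *
import sys
np.set_printoptions(precision=1,suppress=True)
st=arm.get_state();im=arm.read_camera('wrist')
print('F',np.array(st['contact_force']),'t',st['time'],'TCP',np.array(st['tool_pos']))
ex=proj('wrist',(546,60,93),st); print('vial expected',ex)
cv2.imwrite(f'pics/{sys.argv[1]}.png',im[:,:,::-1])
g=cv2.cvtColor(im,cv2.COLOR_RGB2GRAY); r0,c0=ex.astype(int)
for r in range(r0-33,r0+34,3): print(r,' '.join('%3d'%v for v in g[r,c0-64:c0+66:3]))
print('cols from',c0-64,'step 3')
E
python3 p.py p1
```

```text
F [-4.   4.4 13. ] t 23.7 TCP [547.2  60.  121.1]
vial expected [257.4 327.4]
224 120 121 121 117  83  82  82  82  83  83 139 142 142 143 142 142 143 143 143 143 144 144 144 144 144 144 145 144 144 145 145 146 127  83  83  82  82  81  83  82  82  81  80  81
227 122 121 121  91  83  83  82  81  83  84 138 141 142 142 142 143 142 143 142 143 142 142 143 143 144 144 143 143 145 144 145 144 125  82  83  83  82  81  83  84  79  80  79  80
230 125 125 120  83  84  83  82  82  84  84 139 143 143 144 144 144 144 144 146 145 145 146 146 146 147 147 147 147 147 147 148 148 121  79  82  83  84  82  83  83  83  82  82  81
233 129 129  91  84  84  83  82  83  84  86 138 143 143 143 144 143 142 145 144 144 145 144 144 144 145 145 144 145 145 145 145 145 118  79  84  83  83  83  82  82  84  82  82  83
236 130 147 123 121 118  94  92  93  85  92 111 116 117 117 117 116  50 116 117 117 120 124 124 124 125 123  45 122 124 124 124 124 106  82  83  87  86  87  87  88  88  85  84  84
239 130 192 199 198 196 139 139 141 118  98 115 119 119 119 119 118  49 119 119 119 119 118 120 120 120 118  39 118 120 11
[... 2438 characters left out ...]
115 133 134 133 133 133 132 132 132 133 133 133 133 133 132 132 132 133 132 132 132 132 132 131 187 207 202  53  38  19  20  23  43 142 137
284 115  41  21  21  19  21 133 188 185 130 132 131 132 131 131 132 132 133 133 132 132 131 133 132 131 131 131 132 131 131 131 131 131 179 204 202  73  40  22  20  26  42 146 122
287  38  41  20  20  20  22 119 136 136 137 135 135 135 135 135 135 135 135 134 135 135 135 135 135 134 134 135 135 135 135 134 134 134 135 136 136  95  39  20  18  38  42  42  30
290  25  41  21  19  21  25 138 140 141 140 141 140 139 140 140 139 139 139 139 140 139 139 140 139 138 139 138 138 139 138 139 138 138 138 138 138 119  38  20  20  38  40  22  20
cols from 263 step 3
```

```bash
python3 - <<'E'
import cv2,numpy as np
g=cv2.cvtColor(cv2.imread('pics/p1.png'),cv2.COLOR_BGR2GRAY)
for r in (249,252,255,258,261,264): print(r,' '.join('%3d'%v for v in g[r,306:347]))
for r in (257,260,263):
  row=g[r].astype(float)
  cen=lambda a,b: (lambda w:(w*np.arange(a,b)).sum()/w.sum())(np.clip(170-row[a:b],0,None))
  print(cen(308,315),cen(338,345),cen(318,332))
im=cv2.imread('pics/p1.png'); cv2.imwrite('pics/p1c.png',cv2.resize(im[215:300,265:390],(750,510),interpolation=cv2.INTER_CUBIC))
E
```

```text
249 173 172 166 139  84 102 134 147 148 148 148 147 147 148 148 148 148 148 148 148 147 147 148 147 148 148 148 147 147 151 160 169 167 157 130  67  66 148 170 172 172
252 187 186 179 146  91 114 148 162 163 164 164 164 165 164 164 164 161 154 142 131 149 161 164 164 165 164 164 164 164 163 165 178 180 172 145  78  74 164 185 187 186
255 197 197 185 133  83 124 159 174 175 176 176 177 176 176 176 162 121  63  40  39  62 137 166 176 177 177 177 177 177 176 178 193 197 187 157  85  89 188 208 210 210
258 204 203 193 140  88 130 166 183 185 184 185 184 185 185 181 140  86  47  43  44  50 101 156 182 185 185 185 184 185 185 188 206 209 197 164  88  94 196 215 217 217
261 210 210 201 153  99 137 179 196 194 192 192 192 192 192 188 126  55  46  49  50  48  73 155 190 194 194 193 194 194 200 212 221 221 208 173 101 116 206 223 225 225
264 220 220 211 158 101 138 189 215 218 201 194 192 192 192 189 154 101  49  41  43  53 108 164 191 193 194 194 197 206 218 223 223 221 207 171  96 120 206 221 222 223
310.1393939393939 341.4166666666667 324.4637904468413
310.09022556390977 341.4825174825175 324.3142112125163
310.1711711711712 341.4051724137931 324.36842105263156
```

View pics/p1c.png

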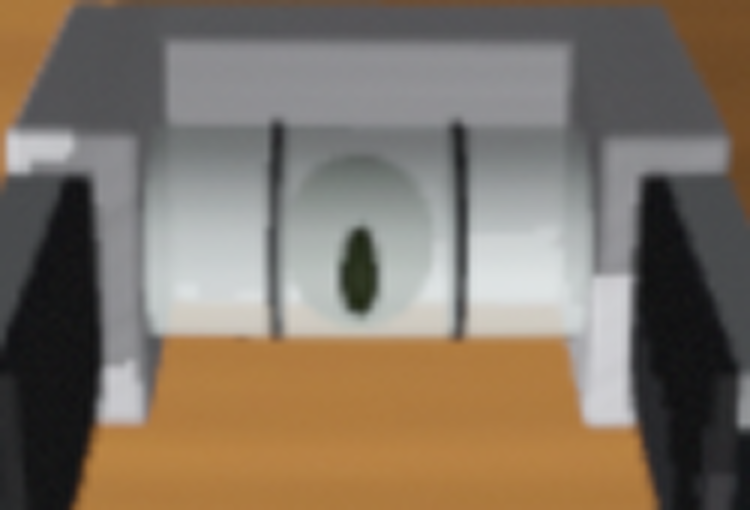

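Picture: the bubble disc is centred at col 324.5 between rings at 310.1 and 341.4 (mid 325.8), so it sits about 0.65 mm toward the foot end. The foot is still about 2 mrad high, which needs roughly 0.09 rad more clockwise. I'll correct it.

```bash
python3 -c "
from h import *
goto([531.5,208.5,150],-2.88,0)"
```

```text
offset [-0.0015, -0.1492, -0.032] rot [0.0007, -0.0011, -0.1657] dist mm 153 deg 9 t 23.75 TCP [547.3  60.1 121.1]
```

arm_command(
  offset=[
    [0, 0, -0.01],
    [0, 0, -0.03],
    [0, 0, -0.045],
    [0, 0, -0.045],
    [-0.001, -0.05, -0.045],
    [-0.001, -0.1, -0.045],
    [-0.0015, -0.149, -0.04],
    [-0.0015, -0.149, -0.035],
    [-0.0015, -0.149, -0.032],
    [-0.0015, -0.149, -0.032],
    [-0.0015, -0.149, -0.032],
    [-0.0015, -0.149, -0.032],
  ],
  delta_rot=[
    [0, 0, 0],
    [0, 0, 0],
    [0, 0, 0],
    [0, 0, 0],
    [0, 0, -0.166],
    [0, 0, -0.166],
    [0, 0, -0.166],
    [0, 0, -0.166],
    [0, 0, -0.166],
    [0, 0, -0.166],
    [0, 0, -0.166],
    [0, 0, -0.166],
  ],
  gripper=[0.05, 0.05, 0.05, 0, 0, 0, 0, 0, 0, 0, 0, 0],
)

```text
time: 24.95
tool_pos: [531.7, 206.8, 152.0]
orientation: [0.001, 0.992, 0.129, 0.0]
contact_force: [-0.4, -0.1, 1.1]
finger_gap: 0.501
grasp_force: 0.0
```

```bash
python3 - <<'E'
from h import *
goto([531.5,208.5,89],-2.88,0)
st=arm.get_state();im=arm.read_camera('wrist')
g=cv2.cvtColor(im,cv2.COLOR_RGB2GRAY); d=arm.trace('knob_grip','wrist')
p=d[0]['pixels']; k=np.argwhere(p); a,b=k.min(0),k.max(0); print(a,b)
for r in range(a[0]-2,b[0]+4,5): print(r,' '.join('%3d'%v for v in g[r,a[1]-3:b[1]+6:2]))
print('level',[x['at'] for x in arm.landmark_of('level_top','wrist')[:2]],proj('wrist',(546,60,104),st))
E
```

```text
offset [0.0002, -0.0018, 0.06] rot [0.0011, -0.0005, -0.0019] dist mm 60 deg 0 t 24.95 TCP [531.7 206.8 152. ]
[186 295] [271 352]
184  84  84  83  82  82  82  82  81  80  81  82  82  81  81  82  82  81  82  80  81  78  79  78  77  56  50  50  55  56  56  56  56  58
189  82  81  82  80  81  81  81  82  81  78  40  21  13  11  11  11  14   9  13  10   8  13  27  50  50  51  51  51  50  51  50  50  50
194  83  83  84  84  84  83  55  22  20  19  29  18  11   7   9  10  12  13  10  10  12  15  17  13  10  15  39  52  51  51  51  51  51
199  83  82  82  83  61  24  31  34  33  33  32  16  10  12  11  11   9   8  11  10  12  16  25  25  23  21  17  15  44  50  51  50  51
204  81  81  79  33  34  35  33  33  35  35  27  16  12  13   8  11  13   9  12  12  13  11  22  23  23  23  26  23  14  29  51  51  51
209  83  82  54  37  35  34  34  35  35  34  32  34  34  34  33  35  35  34  34  35  36  22  21  24  25  25  25  25  24  18  38  51  51
214  82  79  40  35  36  33  35  37  35  35  34  35  36  34  35  36  35  34  35  36  35  23  23  27  26  27  27  24  26  24  19  49  51
219  81  58  35  
[... 981 characters left out ...]
8  34  38  38  38  39  40  37  38  38  36  24  79  83  84  85  85  85  85  83  84  82  82
259  82  83  82  83  82  84  83  83  84  85  70  34  38  37  38  38  36  39  37  39  38  24  81  83  83  83  83  84  84  84  83  83  81
264  83  82  81  82  82  80  82  82  81  82  68  33  38  38  37  36  37  37  37  37  36  26  80  83  85  84  84  84  84  84  85  85  84
269 188 185 188 188 182 171 171 154 152 136 123  86  68  60  56  55  54  51  53  50  51  63  80  81  81  82  82  81  82  83  82  83  82
274 191 190 188 190 194 191 194 191 185 185 186 188 189 185 182 184 186 186 186 187 187 183 176 163 163 149 147 111 110  94  91  85  84
level [[345.5, 625.4], [263.4, 530.3]] [265.99771055 528.04578928]
```

arm_command(
  offset=[
    [0, -0.0015, 0.025],
    [0, -0.0015, 0.045],
    [0, -0.0015, 0.055],
    [0, -0.0015, 0.06],
    [0, -0.0015, 0.06],
    [0, -0.0015, 0.06],
    [0, -0.0015, 0.06],
    [0, -0.0015, 0.06],
    [0, -0.0015, 0.06],
    [0, -0.0015, 0.06],
    [0, -0.0015, 0.06],
  ],
  delta_rot=[
    [0, 0, 0],
    [0, 0, 0],
    [0, 0, 0],
    [0, 0, 0],
    [0, 0, 0],
    [0, 0, 0],
    [0, 0, 0],
    [0, 0, 0],
    [0, 0, 0],
    [0, 0, 0],
    [0, 0, 0],
  ],
  gripper=[0, 0, 0, 0, 0, -0.8, -0.8, -0.8, -0.8, -0.8, -0.8],
  newtons=40,
)

```text
time: 26.2
tool_pos: [532.0, 208.4, 93.2]
orientation: [0.001, 0.991, 0.13, 0.001]
contact_force: [0.3, -5.7, 2.8]
finger_gap: 0.16
grasp_force: 41.3
```

```bash
python3 -c "
from h import *
goto([531.5,208.5,89],-2.88,0);print(arm.get_state()['orientation'],arm.get_state()['moment'])"
```

```text
offset [-0.0005, -0.0002, 0.0012] rot [0.0029, -0.0021, -0.0] dist mm 1 deg 0 t 26.2 TCP [532.  208.4  93.2]
[0.00130445 0.99145713 0.13042046 0.00124796] [-0.69303215  0.01012108  0.02501528]
```

Now the fine turn of 0.09 rad clockwise, then release and lift.

arm_command(
  offset=[
    [0, 0, 0.0003],
    [0, 0, 0.0006],
    [0, 0, 0.0006],
    [0, 0, 0.0006],
    [0, 0, 0.0006],
  ],
  delta_rot=[
    [0, 0, 0.045],
    [0, 0, 0.09],
    [0, 0, 0.09],
    [0, 0, 0.09],
    [0, 0, 0.09],
  ],
  gripper=[-0.8, -0.8, -0.8, -0.8, -0.8],
)

```text
time: 26.7
tool_pos: [532.0, 208.5, 92.5]
orientation: [0.001, 0.996, 0.085, 0.001]
contact_force: [-0.2, -5.5, 2.3]
finger_gap: 0.156
grasp_force: 41.3
```

```bash
python3 -c "
from h import *
goto([531.5,208.5,89],-2.88,0);print(arm.get_state()['contact_force'],arm.get_state()['moment'])"
```

```text
offset [-0.0005, -0.0001, 0.0005] rot [0.0027, -0.0022, -0.0905] dist mm 1 deg 5 t 26.7 TCP [532.  208.5  92.5]
[-0.16620521 -5.45274218  2.33791937] [-0.71990959  0.00687186 -0.19876945]
```

arm_command(
  offset=[
    [0, 0, 0],
    [0, 0, 0],
    [0, 0, 0],
    [0, 0, -0.02],
    [0, 0, -0.05],
    [0, 0, -0.07],
    [0, 0, -0.07],
    [0, 0, -0.07],
  ],
  delta_rot=[
    [0, 0, 0],
    [0, 0, 0],
    [0, 0, 0],
    [0, 0, 0],
    [0, 0, 0],
    [0, 0, 0],
    [0, 0, 0],
    [0, 0, 0],
  ],
  gripper=[0.05, 0.05, 0.05, 0.05, 0.05, 0.05, 0.05, 0.05],
)

```text
time: 27.5
tool_pos: [530.8, 209.7, 161.2]
orientation: [0.0, 0.996, 0.086, 0.001]
contact_force: [0.6, 0.1, -1.0]
finger_gap: 0.524
grasp_force: 0.0
```

```bash
python3 -c "
from h import *
goto([546.5,60,149],np.pi+.096,0)"
```

```text
offset [-0.0102, 0.1502, 0.0094] rot [0.0008, -0.0011, 0.076] dist mm 151 deg 4 t 27.5 TCP [530.8 209.7 161.2]
```

arm_command(
  offset=[
    [-0.003, 0.04, 0],
    [-0.006, 0.085, 0],
    [-0.009, 0.13, 0],
    [-0.01, 0.15, 0],
    [-0.01, 0.15, 0],
    [-0.01, 0.15, 0.009],
    [-0.01, 0.15, 0.02],
    [-0.01, 0.15, 0.028],
    [-0.01, 0.15, 0.033],
    [-0.01, 0.15, 0.033],
    [-0.01, 0.15, 0.033],
  ],
  delta_rot=[
    [0, 0, 0.076],
    [0, 0, 0.076],
    [0, 0, 0.076],
    [0, 0, 0.076],
    [0, 0, 0.076],
    [0, 0, 0.076],
    [0, 0, 0.076],
    [0, 0, 0.076],
    [0, 0, 0.076],
    [0, 0, 0.076],
    [0, 0, 0.076],
  ],
  gripper=[0.05, 0.05, 0.05, 0.05, 0.05, 0.05, 0.05, 0.05, 0.05, 0.05, 0.05],
)

```text
time: 28.6
tool_pos: [546.6, 60.4, 128.3]
orientation: [0.0, 0.999, 0.048, 0.0]
contact_force: [0.8, -0.4, 0.5]
finger_gap: 0.524
grasp_force: 0.0
```

```bash
python3 - <<'E'
from h import *
goto([547,60,118],np.pi+.096,0)
st=arm.get_state();arm.read_camera('wrist')
for d in arm.landmark_of('level_top','wrist')[:2]: print(d['conf'],d['at'],at_z('wrist',d['at'],105,st))
E
```

```text
offset [0.0004, 0.0004, 0.0073] rot [0.0008, -0.0002, 0.0003] dist mm 7 deg 0 t 28.6 TCP [546.6  60.4 128.3]
0.65 [324.9, 623.1] [ 483.29280285 -231.76860288  105.        ]
0.55 [255.3, 330.0] [548.9152197   59.37169802 105.        ]
```

Lowering to the earlier seated height (about 121 mm) in small steps.

arm_command(
  offset=[
    [0, 0, 0.001],
    [0, 0, 0.002],
    [0, 0, 0.003],
    [0, 0, 0.004],
    [0, 0, 0.005],
    [0, 0, 0.006],
    [0, 0, 0.0065],
    [0, 0, 0.0065],
    [0, 0, 0.0065],
  ],
  delta_rot=[
    [0, 0, 0],
    [0, 0, 0],
    [0, 0, 0],
    [0, 0, 0],
    [0, 0, 0],
    [0, 0, 0],
    [0, 0, 0],
    [0, 0, 0],
    [0, 0, 0],
  ],
  gripper=[0.05, 0.05, 0.05, 0.05, 0.05, 0.05, 0.05, 0.05, 0.05],
)

```text
time: 29.6
tool_pos: [546.8, 60.1, 122.1]
orientation: [0.0, 0.999, 0.048, 0.001]
contact_force: [-1.2, 4.1, 4.0]
finger_gap: 0.524
grasp_force: 2.2
```

arm_command(
  offset=[
    [0, 0, 0.0005],
    [0, 0, 0.0008],
    [0, 0, 0.0008],
  ],
  delta_rot=[
    [0, 0, 0],
    [0, 0, 0],
    [0, 0, 0],
  ],
  gripper=[0.05, 0.05, 0.05],
)

```text
time: 29.9
tool_pos: [546.8, 60.0, 121.2]
orientation: [0.0, 0.999, 0.048, 0.0]
contact_force: [-0.0, 4.6, 4.7]
finger_gap: 0.524
grasp_force: 2.4
```

arm_command(
  offset=[
    [0, 0, 0.0005],
    [0, 0, 0.001],
    [0, 0, 0.001],
    [0, 0, 0.001],
  ],
  delta_rot=[
    [0, 0, 0],
    [0, 0, 0],
    [0, 0, 0],
    [0, 0, 0],
  ],
  gripper=[0.05, 0.05, 0.05, 0.05],
)

```text
time: 30.3
tool_pos: [546.9, 60.1, 120.9]
orientation: [0.0, 0.999, 0.048, 0.0]
contact_force: [-2.6, 4.0, 9.8]
finger_gap: 0.525
grasp_force: 5.1
```

arm_command(
  offset=[
    [0, 0, 0.0004],
    [0, 0, 0.0004],
    [0, 0, 0.0004],
    [0, 0, 0.0004],
  ],
  delta_rot=[
    [0, 0, 0],
    [0, 0, 0],
    [0, 0, 0],
    [0, 0, 0],
  ],
  gripper=[0.05, 0.05, 0.05, 0.05],
)

```text
time: 30.7
tool_pos: [546.9, 60.1, 120.8]
orientation: [0.0, 0.999, 0.048, 0.001]
contact_force: [-3.1, 4.7, 12.8]
finger_gap: 0.525
grasp_force: 6.4
```

arm_command(
  offset=[
    [0, 0, 0.0001],
    [0, 0, 0.0001],
    [0, 0, 0.0001],
    [0, 0, 0.0001],
    [0, 0, 0.0001],
    [0, 0, 0.0001],
    [0, 0, 0.0001],
    [0, 0, 0.0001],
    [0, 0, 0.0001],
    [0, 0, 0.0001],
    [0, 0, 0.0001],
    [0, 0, 0.0001],
  ],
  delta_rot=[
    [0, 0, 0],
    [0, 0, 0],
    [0, 0, 0],
    [0, 0, 0],
    [0, 0, 0],
    [0, 0, 0],
    [0, 0, 0],
    [0, 0, 0],
    [0, 0, 0],
    [0, 0, 0],
    [0, 0, 0],
    [0, 0, 0],
  ],
  gripper=[0.05, 0.05, 0.05, 0.05, 0.05, 0.05, 0.05, 0.05, 0.05, 0.05, 0.05, 0.05],
)

```text
time: 31.9
tool_pos: [546.9, 60.1, 120.8]
orientation: [0.0, 0.999, 0.048, 0.001]
contact_force: [-3.6, 5.0, 12.8]
finger_gap: 0.527
grasp_force: 6.7
```

```bash
python3 - <<'E'
from h import *
st=arm.get_state(); print(np.round(st['contact_force'],1),st['time'])
g=cv2.cvtColor(arm.read_camera('wrist'),cv2.COLOR_RGB2GRAY)
for r in (249,252,255,258,261,264,267): print(r,' '.join('%3d'%v for v in g[r,306:347]))
for r in (257,260,263):
  row=g[r].astype(float)
  cen=lambda a,b: (lambda w:(w*np.arange(a,b)).sum()/w.sum())(np.clip(170-row[a:b],0,None))
  a,b,c=cen(307,315),cen(337,345),cen(316,335); print(a,b,c,'offset mm',(c-(a+b)/2)*16/(b-a))
E
```

```text
[-3.6  5.  12.8] 31.9
249 176 177 177 177 173 126  66 109 157 169 160 153 152 152 152 153 153 153 153 152 153 153 153 153 153 153 153 152 152 153 152 152 153 162 167 155 128  85  99 146 175
252 191 191 191 190 186 139  77 121 168 172 170 168 168 169 169 169 169 169 167 158 120  85  92 127 158 168 169 168 169 169 169 169 168 171 173 169 141  94 102 155 188
255 199 199 199 199 194 147  82 128 177 181 179 178 178 178 179 178 179 177 161  93  51  41  42  62 114 172 178 179 179 179 179 179 179 181 183 178 151 101 120 176 209
258 205 205 206 206 201 156  86 135 187 195 191 187 187 187 188 187 186 174 140  65  44  46  47  45  73 131 175 187 188 188 188 188 189 197 201 190 159 107 126 185 217
261 211 212 211 211 208 164  92 140 197 218 211 200 193 193 193 193 192 173 124  58  45  50  49  51  76 134 181 193 195 194 194 196 207 218 218 202 165 118 165 207 224
264 217 217 217 218 214 171  96 143 202 216 218 215 207 195 192 191 191 191 176 107  56  42  42  67 123 184 192 192 192 193 197 210 217 219 215 201 163 114 160 201 218
267 204 203 203 203 200 163  98 133 191 202 203 203 203 203 202 200 197 193 192 187 172 166 169 178 187 190 192 197 201 204 203 203 203 203 200 185 131  90 151 187 202
312.14285714285717 343.25984251968504 327.46085672082717 offset mm -0.12365882236035655
312.1949152542373 343.09859154929575 327.38058748403574 offset mm -0.13780414482188333
312.2621359223301 343.0 327.3943217665615 offset mm -0.12323364772793273
```

The bubble is centred to 0.13 mm and the shelf is seated under a steady 12.8 N. Handing in while still pressing.

```bash
python3 -c "
from rig import arm
print(arm.close_job())"
```

```text
the job is handed in; nothing more can be done
None
```

I handed the job in after about 32 s, still pressing on the level with about 13 N: it stands upright mid-shelf, the knob was turned about 1.09 rad clockwise, the bubble is about 0.13 mm off centre, and the arm stayed clear of the trimmers, comb and tumbler; no verdict was returned.

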